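# Set the battery charger's mode selector and start it

### The job

With a fingertip, gently push the battery charger's big bar selector round, without gripping it, so that its nose clicks into the fifth position clockwise from the off stop (off itself is not counted). Once it sits there, press the round start button fully down with a fingertip and let it come up again. Nothing is gripped or lifted: the charger stays where it stands and the loose things around and on it are left alone.

Things in the scene. Friction and masses are not known exactly. Their poses are not given: they have to be found in the camera images.
- charger: grey painted steel battery charger, a flat box 220 (x) x 300 (y) x 110 mm high, 4.5 to 6.5 kg, standing on rubber feet on the bench (not fastened). Origin: centre of its underside; z up, x towards its far long side (the side of the meter), y to the left as seen from the robot. Its lid is level, 110 mm above the bench.
- dial (a point): point on the charger's lid (z = lid level) on the selector's upright axis, at charger (-5, +65) mm; its x, y, z axes are the charger's. A flat black dial of radius 60 mm is printed round it with seven white marks 30 degrees apart: a round spot for off, at charger +y (left), then six plain ticks clockwise seen from above, through charger +x (third tick) to -y (sixth tick). The fifth tick is the one to set. Nothing else stands within 65 mm of the axis except the selector.
- nose (a point): tip of the selector's nose, on its top. The selector is a grey plastic bar 14 mm wide, lying across its axis, its top 38 mm and its underside 6 mm above the lid; its blunt tail reaches 30 mm from the axis, its tapered nose, with a white line on top, 40 mm. Below the bar lies a disc of radius 24 mm, its top 6 mm above the lid. Pushing the bar's flank about 25 mm from the axis takes some 3 to 4 N to pass a click.
- selector (a joint): angle of the selector, rad: 0 at the off stop (nose to the round spot, charger +y), growing clockwise seen from above, so the nose points along charger (sin q, cos q). Sprung detents (clicks) at 0, 0.524, 1.047, 1.571, 2.094, 2.618 (the fifth, wanted) and 3.142 (the last, at the other stop): past the middle between two clicks it snaps to the next by itself. At the start it rests in any click from off to the third.
- start_top (a point): centre of the top of the round grey start button, radius 14 mm, in a black housing on the charger's lid, at charger (-35, -95) mm.
- start (a joint): travel of the start button, m: 0 up, 0.006 fully down; a spring of 4 N when fully down brings it back up.
- spray_mid (a point): centre, half-way up, of a loose spray can 64 mm across and 190 mm tall standing on the bench beside the charger; to be left alone.
- jar_mid (a point): centre, half-way up, of a loose glass jar 72 mm across and 100 mm tall standing on the bench beside the charger; to be left alone.
- driver: loose screwdriver lying on the bench beyond the charger, origin at its underside; to be left alone.
- socket: loose steel wrench socket 32 mm across and 36 mm tall, origin at its underside, standing upright on the charger's lid in the corner beyond the start button; to be left alone.

How it is judged:
By the outcome, as a careful person would: the job done as asked, in the order asked, and still so for the second after the job is handed in, with the robot touching nothing.
It also fails if it takes over 51 s, if anything falls off the work surface, if the arm or the gripper's body presses on something with over 40 N, if the wrist force passes 120 N, or if a joint passes its speed limit or range.

### The arm

A 6-joint arm with a two-finger parallel gripper is mounted at the origin on the work surface. World frame = base frame: x ahead of the robot, y to its left, z up, the work surface at z = 0. Lengths are in mm, angles in degrees, forces in N, time in s.
With the tool pointing down it reaches from about 300 to 850 mm from the base axis. Payload 4.2 kg.
Tool frame: the origin (TCP) lies between the finger pads; the fingertips stand 22 mm ahead of it and the grasp point (between the pads) lies 3 mm ahead of it (env.finger_overhang is the distance from the TCP to the fingertips, in mm); z points along the fingers, y is the line along which they close (so a half turn about z gives the same grasp; the last joint's range is limited). The gripper opens to 91 mm and grips with 3 to 60 N. Pads are 32 mm wide; open, the fingers measure 118 mm over their backs; the gripper's body (76 mm by 178 mm) begins 60 mm behind the grasp point.
Start: joints at [70.359, 18.312, 89.639, -0, 72.044, -1.146], TCP at [182.405, 545.316, 235.976] pointing down, gripper open.
Joint ranges: [-177.97, 177.97], [-48.28, 115.42], [12.27, 149.76], [-77.06, 257.06], [2.81, 150.46], [-146.56, 146.56]. Speed limits (degrees/s): [147.25, 147.25, 180, 180, 180, 180].

### API

Orientations are given as [roll, pitch, yaw] about the fixed x, y, z axes, in that order (R = Rz(yaw) Ry(pitch) Rx(roll)).
In Python, from workcell import state, cams, ticket, look_for, outline_of, env gives the robot as it stands.
- The arm moves only by the tool servo_tool, never from a script. Its argument "steps" is a list of rows, each a list of 3 entries, a list of its own where there are three numbers: the closure in counts, from 0 (fully open) to 255 (shut), then the shift along the tool's x, y, z in mm, then the turn, a rotation vector about the tool's x, y, z in rad. A call has exactly 10 rows; each row shifts and turns the commanded pose from where the row before left it, along the tool's axes as they then stand; what a row does not reach is not made up. A row lasts 1/10 s, in which the tool goes at most 50 mm and 8.59 degrees, less where a joint would pass 70% of its speed; a pose out of reach is approached as far as the arm can. A call with a gripper value outside its range is refused whole. The fingers move at their own pace and stop on an object; "squeeze" is the grip in N (left out, the last holds). Time passes only in rows, so rows that do not move let the fingers close, or fill a call up. It gives the time, the measured TCP pose, the force, the opening and the grip force at its end, in the units of the state.
- state(): the state, without advancing time (a new reading comes with each control period).
- cams.grab_frame(name): name is "scene" or "top" or "wrist"; returns a dict with "color" (480x640x3 uint8, red, green, blue), "z_map" (480x640 float32, mm along the optical axis (not along the pixel's ray), 0 where there is no reading), "fovy" (degrees; the focal length in pixels is half the picture's height over the tangent of half this angle, whatever the lens; pixels are square), "cx", "cy" (the principal point, pixels), "k1" (the pictures are not rectified: a ray, as slopes to the right and down, at radius r is drawn at 1 + k1 r^2 times it, then the intrinsics apply), "eye" and "rotation" of the camera in the world; the wrist camera has in their place "tool_from_camera" (4x4, takes a point from camera to tool coordinates, whose origin is the TCP and whose axes are the flange's). Camera axes: x right, y up, looking along -z (the intrinsics and any distortion apply to the point x, -y, -z); pixel columns grow to the right and rows downward; lengths in mm; the calibration is good to about 2 mm. A picture is of the moment at which its call begins: read the wrist's pose just before it.
- ticket.job_done(): hands the job in; it is judged then, once.
Trained networks look in a picture, given as the dict that the camera call returned (one of the last four; its "shot" number tells which), for a name from the list of things; names that differ only in an ending like _2 or _b are one class to them, and where a whole thing is asked for, a point or a joint stands for the part that bears it (a point fixed in the world has none). Each returns a list of dicts, best first, with "confidence" (0 to 1); they miss things now and then, are a little off and sometimes report something else, mostly with a low value. They report only what shows in the picture. A call takes as long as a camera call.
- look_for(picture, thing): "at" ([column, row] in pixels, amid what is visible of it).
- outline_of(picture, thing): "pixels" (480x640 bool, what is visible of it) and "at" ([column, row] in pixels, amid what is visible of it).
The state is a dict: "time_s": time; "qpos": joint angles; "qvel": joint speeds; "effort": joint torques, N m; "ee_pos": TCP position; "ee_rot": TCP orientation; "force": force on the tool from outside, world axes, zero at the start; "torque": the same for the moment, N m; "gripper_width": finger opening in mm; "gripper_force": force on a finger pad.
Only numpy, scipy, OpenCV 4.12 (cv2) and the standard library are available. Lean on these libraries where they do the work, as an engineer would, in place of code of your own. Each camera call takes 0.05 s, during which the arm holds its last target. There are 200 camera calls.

## Working session

There is one attempt and no reset: what is moved stays moved. The work goes in short steps, Python scripts to look and compute and a tool call to move; the robot and the scene stay as the last step left them, time stands still between calls to the robot, and variables do not carry over. Pictures are saved under pics/ and viewed, at most 10 in all, crops included, and the job is handed in when it is done.

Besides the shell and the picture viewer there is one more tool, called as name(argument=value, ...) on one line, values as JSON. servo_tool: Moves the arm, as the interface text tells. Its arguments: {"type":"object","properties":{"steps":{"type":"array","items":{"type":"array"}},"squeeze":{"type":"number"}},"required":["steps"]}

```bash
mkdir -p pics; cat > h.py <<'E'
import numpy as np, cv2
from workcell import state, cams, ticket, look_for, outline_of, env
from scipy.spatial.transform import Rotation as Ro
def campose(f,s=None):
    if 'eye' in f: return np.array(f['rotation']).reshape(3,3),np.array(f['eye'])
    T=np.array(f['tool_from_camera']).reshape(4,4)
    R=Ro.from_euler('xyz',s['ee_rot'],degrees=True).as_matrix()
    return R@T[:3,:3],R@T[:3,3]+np.array(s['ee_pos'])
def rays(f,px):
    F=240/np.tan(np.radians(f['fovy'])/2)
    d=(np.atleast_2d(px).astype(float)-[f['cx'],f['cy']])/F
    u=d.copy()
    for _ in range(20): u=d/(1+f['k1']*(u**2).sum(1,keepdims=True))
    return np.c_[u[:,0],-u[:,1],-np.ones(len(u))]
def at_z(f,px,z,s=None):
    R,e=campose(f,s); w=rays(f,px)@R.T
    return e+w*((z-e[2])/w[:,2])[:,None]
def depth_pts(f,px,s=None):
    R,e=campose(f,s); p=np.atleast_2d(px).round().astype(int)
    return e+(rays(f,p)*f['z_map'][p[:,1],p[:,0]][:,None])@R.T
def save(n,c): cv2.imwrite('pics/'+n,c[...,::-1])
E
python3 - <<'E'
from h import *
s=state(); print(s)
for n in('top','scene'):
    f=cams.grab_frame(n); save(n+'0.png',f['color'])
    print(n,f['fovy'],f['eye'],f['k1'])
    for t in('charger','nose','start_top','spray_mid','jar_mid','driver','socket'):
        for o in outline_of(f,t)[:1]:
            m=o['pixels']; ys,xs=np.nonzero(m&(f['z_map']>0)); 
            p=depth_pts(f,np.c_[xs,ys]); print(t,round(o['confidence'],2),np.round(o['at']),np.median(p,0).round(),np.percentile(p,[3,97],axis=0).round().tolist())
            if t=='charger':
                q=p[abs(p[:,2]-110)<8]; print(cv2.minAreaRect(q[:,:2].astype(np.float32)),np.median(q[:,2]))
E
```

```text
{'time_s': 0.0, 'qpos': array([ 7.03602884e+01,  1.83511674e+01,  8.97062172e+01,  1.44076008e-03,
        7.20426218e+01, -1.14683585e+00]), 'qvel': array([ 0.02736051, -0.01940783,  0.03630641,  0.02446782, -0.04688087,
        0.09844604]), 'effort': array([-6.74910953e-04, -4.12465560e+01, -2.31972420e+01,  7.24968477e-02,
        4.58463735e-02, -1.63371656e-04]), 'ee_pos': array([182.2287472 , 544.87542467, 235.12626612]), 'ee_rot': array([-1.79900041e+02, -3.37112218e-03,  1.61506676e+02]), 'force': array([-0.78249491, -0.51697327, -0.0478653 ]), 'torque': array([ 0.03578449,  0.04554047, -0.00108606]), 'gripper_force': 0.0, 'gripper_width': 91.0008289582855}
top 57.374586511302624 [481.62519464  39.67132985 927.94863162] -0.05583648461730733Traceback (most recent call last):
  File "<stdin>", line 9, in <module>
  File "h.py", line 19, in depth_pts
    R,e=campose(f,s); p=np.atleast_2d(px).round().astype(int)
        ~~~~~~~^^^^^
  File "h.py", line 5, in campose
    if 'eye' in f: return np.array(f['rotation']).reshape(3,3),np.array(f['eye'])
                          ~~~~~~~~~~~~~~~~~~~~~~~~~~~~~~~^^^^^
ValueError: cannot reshape array of size 3 into shape (3,3)
```

```bash
sed -i "s/np.array(f\['rotation'\]).reshape(3,3)/Ro.from_euler('xyz',f['rotation'],degrees=True).as_matrix()/" h.py
python3 - <<'E'
from h import *
for n in('top','scene'):
    f=cams.grab_frame(n); save(n+'0.png',f['color'])
    print(n,f['fovy'],f['eye'],f['k1'],f['rotation'])
    for t in('charger','nose','start_top','spray_mid','jar_mid','driver','socket'):
        for o in outline_of(f,t)[:1]:
            m=o['pixels']; ys,xs=np.nonzero(m&(f['z_map']>0)); 
            if len(xs)==0: print(t,'nodepth');continue
            p=depth_pts(f,np.c_[xs,ys]); print(t,round(o['confidence'],2),np.round(o['at']),np.median(p,0).round(),np.percentile(p,[3,97],axis=0).round().tolist())
            if t=='charger':
                q=p[abs(p[:,2]-110)<8]
                if len(q): print(cv2.minAreaRect(q[:,:2].astype(np.float32)),np.median(q[:,2]))
E
```

```text
top 57.374586511302624 [481.62519464  39.67132985 927.94863162] -0.05583648461730733 [  9.20321445   0.9959541  -89.35138827]
charger 0.78 [311. 293.] [520.  77. 112.] [[418.0, -63.0, 108.0], [630.0, 217.0, 125.0]]
((525.7337646484375, 77.73060607910156), (301.84716796875, 219.10826110839844), 82.0489273071289) 111.56584828062029
nose 0.58 [274. 281.] [530. 139. 140.] [[503.0, 124.0, 115.0], [560.0, 161.0, 151.0]]
start_top 0.75 [360. 313.] [479. -12. 133.] [[466.0, -24.0, 130.0], [489.0, 0.0, 136.0]]
spray_mid 0.97 [194. 256.] [577. 279. 188.] [[551.0, 265.0, 29.0], [606.0, 318.0, 193.0]]
jar_mid 0.57 [438. 272.] [ 558. -155.  100.] [[531.0, -189.0, 24.0], [587.0, -130.0, 104.0]]
driver 0.6 [365. 212.] [686. -34.  24.] [[672.0, -89.0, 14.0], [703.0, 83.0, 29.0]]
socket 0.63 [435. 273.] [ 558. -155.  100.] [[531.0, -190.0, 15.0], [588.0, -130.0, 104.0]]
scene 57.22486867581261 [ 836.11239046 -376.56812198  707.52928293] -0.02883949931812693 [37.76634314  0.55298718 26.28440066]
nose 0.95 [302. 174.] [534. 134. 132.] [[504.0, 120.0, 113.0], [566.0, 145.0, 149.0]]
start_top 0.68 [233. 218.] [480. -16. 132.] [[466.0, -26.0, 123.0], [491.0, -1.0, 134.0]]
jar_mid 0.85 [231. 336.] [ 575. -177.   94.] [[538.0, -202.0, 11.0], [597.0, -142.0, 102.0]]
driver 0.74 [337. 308.] [692. -42.  22.] [[676.0, -94.0, 2.0], [704.0, 81.0, 27.0]]
socket 0.62 [286. 250.] [592. -42. 145.] [[575.0, -52.0, 114.0], [603.0, -25.0, 148.0]]
```

View pics/top0.png

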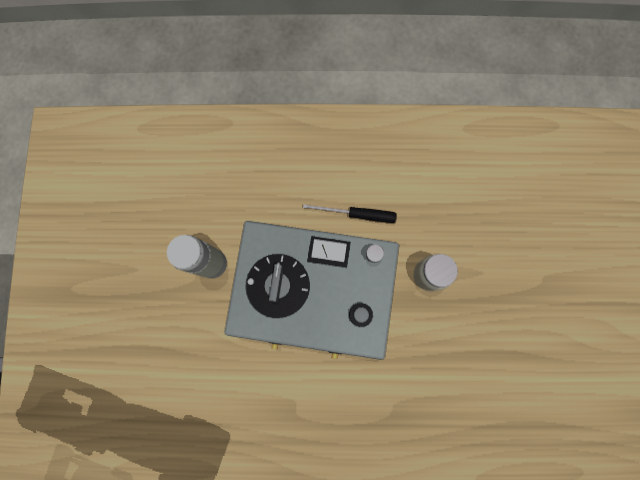

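The top view shows the charger centred at about (311,293) px. The dial is at (277,286) with the off spot at (250,281), and the nose points up towards the third tick, about (282,258). The start button is at (360,314), the spray can at left and the jar at right. I'll move over the dial for a closer look.

servo_tool(steps=[[255, [-38, -30, -6], [0, 0, 0]], [255, [-38, -30, -6], [0, 0, 0]], [255, [-38, -30, -6], [0, 0, 0]], [255, [-38, -30, -6], [0, 0, 0]], [255, [-38, -30, -6], [0, 0, 0]], [255, [-38, -30, -6], [0, 0, 0]], [255, [-38, -30, -6], [0, 0, 0]], [255, [-38, -30, -6], [0, 0, 0]], [255, [-38, -30, -6], [0, 0, 0]], [255, [-38, -30, -6], [0, 0, 0]]], squeeze=5)

```text
time_s: 1.9
ee_pos: [448.4, 138.4, 296.5]
ee_rot: [180.0, 0.0, 161.5]
force: [1.2, 1.1, -0.3]
gripper_width: 13.8
gripper_force: 0.0
```

servo_tool(steps=[[255, [0, 0, 0], [0, 0, 0]], [255, [0, 0, 0], [0, 0, 0]], [255, [0, 0, 0], [0, 0, 0]], [255, [0, 0, 0], [0, 0, 0]], [255, [0, 0, 0], [0, 0, 0]], [255, [0, 0, 0], [0, 0, 0]], [255, [0, 0, 0], [0, 0, 0]], [255, [0, 0, 0], [0, 0, 0]], [255, [0, 0, 0], [0, 0, 0]], [255, [0, 0, 0], [0, 0, 0]]])

```text
time_s: 2.9
ee_pos: [447.6, 140.2, 295.9]
ee_rot: [180.0, -0.0, 161.5]
force: [-0.8, 0.2, 0.4]
gripper_width: 0.5
gripper_force: 0.0
```

```bash
python3 - <<'E'
from h import *
s=state(); f=cams.grab_frame('wrist'); save('w0.png',f['color']); print(s['ee_pos'],s['ee_rot'],f['tool_from_camera'],s['gripper_width'],s['force'])
for t in('charger','nose','start_top','socket','spray_mid'):
    for o in outline_of(f,t)[:1]:
        m=o['pixels']; ys,xs=np.nonzero(m&(f['z_map']>0)); p=depth_pts(f,np.c_[xs,ys],s)
        print(t,round(o['confidence'],2),np.round(o['at']),np.median(p,0).round(),np.percentile(p,[3,97],axis=0).round().tolist())
        if t=='nose':
            q=p[p[:,2]>np.percentile(p[:,2],90)-6]; print(cv2.minAreaRect(q[:,:2].astype(np.float32)),q.mean(0))
E
```

```text
[447.59062896 140.23176297 295.92074517] [ 1.79998746e+02 -2.68899273e-03  1.61502957e+02] [[ 1.59622867e-04  9.71409383e-01  2.37410585e-01  6.70183446e+01]
 [ 9.99999830e-01 -2.17208416e-05 -5.83474450e-04 -3.87624167e-01]
 [-5.61635798e-04  2.37410638e-01 -9.71409220e-01 -1.48588507e+02]
 [ 0.00000000e+00  0.00000000e+00  0.00000000e+00  1.00000000e+00]] 0.4531320013917498 [-0.76899395  0.17223944  0.44709007]
charger 0.72 [271. 240.] [445.  93. 109.] [[403.0, -53.0, 45.0], [523.0, 226.0, 112.0]]
start_top 0.58 [178. 295.] [465.  -6. 126.] [[464.0, -13.0, 122.0], [469.0, -1.0, 130.0]]
spray_mid 0.83 [518. 290.] [561. 285. 137.] [[549.0, 265.0, 17.0], [602.0, 311.0, 191.0]]
```

View pics/w0.png

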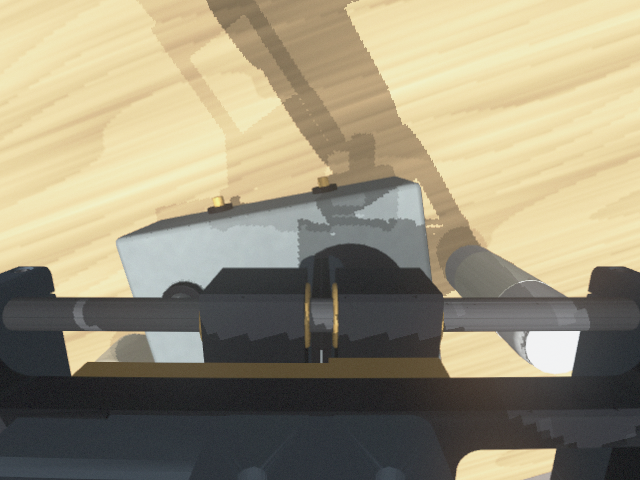

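The wrist view looks back under the gripper. It shows the charger's near edge at about (120–420, 180–240), and the selector is hidden. I'll get the dial and selector angle from the first top picture instead.

```bash
python3 - <<'E'
from h import *
f=dict(fovy=57.374586511302624,eye=[481.62519464,39.67132985,927.94863162],k1=-0.05583648461730733,rotation=[9.20321445,0.9959541,-89.35138827])
g=cams.grab_frame('top'); f['cx'],f['cy']=g['cx'],g['cy']
im=cv2.imread('pics/top0.png'); hsv=im.max(2).astype(int)
roi=np.zeros(hsv.shape,bool); roi[250:325,243:313]=1
d=(hsv<45)&roi
n,l,st,c=cv2.connectedComponentsWithStats(d.astype(np.uint8)); k=1+st[1:,4].argmax()
cnt=max(cv2.findContours((l==k).astype(np.uint8),cv2.RETR_EXTERNAL,cv2.CHAIN_APPROX_NONE)[0],key=len)[:,0]
w=at_z(f,cnt,110)[:,:2]; (cx,cy),r=cv2.minEnclosingCircle(w.astype(np.float32)); e=cv2.fitEllipse(w.astype(np.float32)); print('dial',cx,cy,r,e)
C=np.array(e[0])
n,l,st,c=cv2.connectedComponentsWithStats(((hsv>150)&roi).astype(np.uint8))
for i in range(1,n):
    p=at_z(f,c[i],110)[0][:2]-C; print(c[i].round(1),st[i,4],'r',np.hypot(*p).round(1),'ang',np.degrees(np.arctan2(p[1],p[0])).round(1))
crop=im[240:335,230:400]; cv2.imwrite('pics/crop.png',cv2.resize(crop,None,fx=4.5,fy=4.5,interpolation=cv2.INTER_CUBIC))
E
```

```text
dial 530.1497802734375 142.54696655273438 59.199424743652344 ((528.5308227539062, 141.48779296875), (112.98658752441406, 114.96275329589844), 29.852584838867188)
[312. 254.] 5 r 87.5 ang -46.0
[281.6 258. ] 5 r 53.0 ang -6.2
[267.4 259.6] 5 r 53.6 ang 23.0
[294.  264.5] 6 r 50.1 ang -35.9
[276.9 269.8] 17 r 30.5 ang 4.8
[256. 268.] 3 r 53.6 ang 51.6
[302.5 275.5] 4 r 50.0 ang -66.3
[250.2 281.2] 20 r 52.6 ang 80.9
[302. 289.] 1 r 45.6 ang -96.3
[304. 289.] 1 r 49.3 ang -95.8
```

View pics/crop.png

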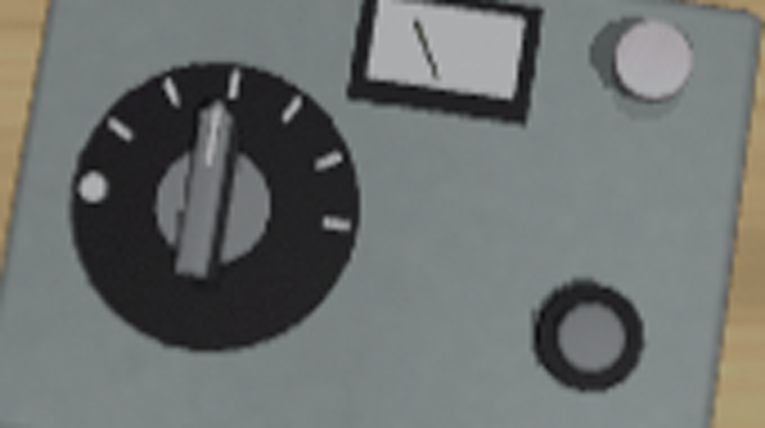

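The crop shows the bar parallel to the third tick: tail at (195,275), nose at (218,103), third tick at (235,83). So the selector is in the third click. The axis is at about (530,142), charger yaw about -7.5°. The selector needs +60°, so I'll push the tail from its right side.

servo_tool(steps=[[255, [0, 0, 0], [0, 0, -0.096]], [255, [0, 0, 0], [0, 0, -0.096]], [255, [-17, -7, 0], [0, 0, 0]], [255, [-17, -7, 0], [0, 0, 0]], [255, [-17, -6, 0], [0, 0, 0]], [255, [0, 0, 30], [0, 0, 0]], [255, [0, 0, 30], [0, 0, 0]], [255, [0, 0, 30], [0, 0, 0]], [255, [0, 0, 30], [0, 0, 0]], [255, [0, 0, 24], [0, 0, 0]]])

```text
time_s: 4.25
ee_pos: [496.4, 112.8, 149.9]
ee_rot: [-180.0, -0.1, 172.4]
force: [-0.1, -0.4, -0.3]
gripper_width: 0.1
gripper_force: 0.0
```

```bash
python3 - <<'E'
from h import *
s=state(); print(s['ee_pos'],s['ee_rot'],s['force'])
f=cams.grab_frame('scene'); save('s1.png',cv2.resize(f['color'][90:290,180:430],None,fx=3,fy=3))
E
```

```text
[496.37436845 112.81173302 149.93071166] [-1.79968264e+02 -7.62042119e-02  1.72392931e+02] [-0.10187309 -0.4483369  -0.28926462]
```

View pics/s1.png

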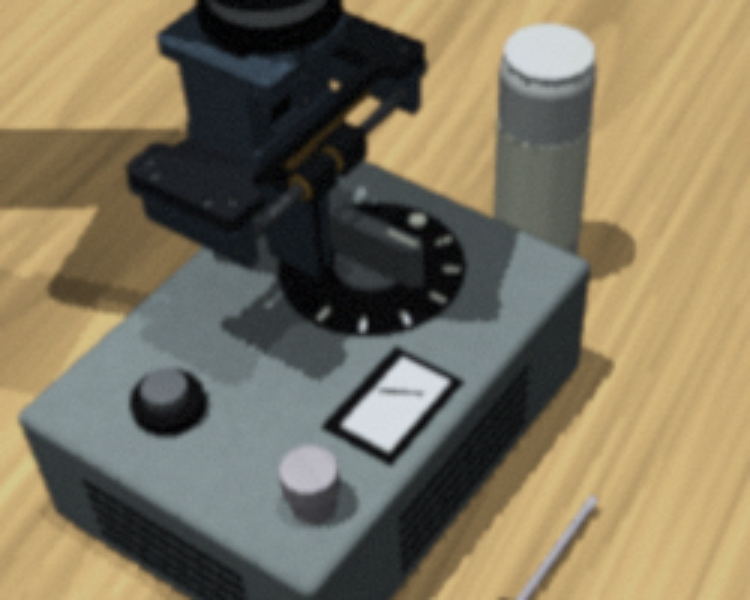

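The finger is standing to the right of the tail, at about (310,240) in the crop, with clear space around it. I'll advance to contact.

servo_tool(steps=[[255, [0, 2, 0], [0, 0, 0]], [255, [0, 2, 0], [0, 0, 0]], [255, [0, 2, 0], [0, 0, 0]], [255, [0, 1.5, 0], [0, 0, 0]], [255, [0, 1.5, 0], [0, 0, 0]], [255, [0, 1.5, 0], [0, 0, 0]], [255, [0, 1, 0], [0, 0, 0]], [255, [0, 1, 0], [0, 0, 0]], [255, [0, 0.5, 0], [0, 0, 0]], [255, [0, 0, 0], [0, 0, 0]]])

```text
time_s: 5.3
ee_pos: [497.3, 126.7, 151.9]
ee_rot: [180.0, -0.0, 172.5]
force: [0.3, 0.4, -0.3]
gripper_width: 0.5
gripper_force: 0.0
```

servo_tool(steps=[[255, [0, 0.5, 0], [0, 0, 0]], [255, [0, 0.5, 0], [0, 0, 0]], [255, [0, 0.5, 0], [0, 0, 0]], [255, [0, 0.5, 0], [0, 0, 0]], [255, [0, 0.5, 0], [0, 0, 0]], [255, [0, 0.5, 0], [0, 0, 0]], [255, [0, 0.5, 0], [0, 0, 0]], [255, [0, 0.5, 0], [0, 0, 0]], [255, [0, 0, 0], [0, 0, 0]], [255, [0, 0, 0], [0, 0, 0]]])

```text
time_s: 6.3
ee_pos: [497.6, 130.1, 151.9]
ee_rot: [-179.9, -0.0, 172.5]
force: [-0.7, -4.5, 0.9]
gripper_width: 0.0
gripper_force: 2.6
```

Contact made. Now I'll sweep round the axis at 2° per row.

servo_tool(steps=[[255, [0.54, 1.08, 0], [0, 0, 0.0349]], [255, [0.54, 1.08, 0], [0, 0, 0.0349]], [255, [0.54, 1.08, 0], [0, 0, 0.0349]], [255, [0.54, 1.08, 0], [0, 0, 0.0349]], [255, [0.54, 1.08, 0], [0, 0, 0.0349]], [255, [0.54, 1.08, 0], [0, 0, 0.0349]], [255, [0.54, 1.08, 0], [0, 0, 0.0349]], [255, [0.54, 1.08, 0], [0, 0, 0.0349]], [255, [0.54, 1.08, 0], [0, 0, 0.0349]], [255, [0.54, 1.08, 0], [0, 0, 0.0349]]])

```text
time_s: 7.3
ee_pos: [495.9, 143.5, 152.0]
ee_rot: [179.9, -0.0, 152.4]
force: [0.1, -0.2, 0.5]
gripper_width: 0.5
gripper_force: 0.2
```

```bash
python3 - <<'E'
from h import *
s=state(); print(s['ee_pos'],s['ee_rot'],s['force'])
f=cams.grab_frame('scene'); save('s2.png',cv2.resize(f['color'][90:290,180:430],None,fx=3,fy=3))
E
```

```text
[495.93411802 143.46905375 151.9820919 ] [ 1.79875192e+02 -2.03040184e-02  1.52403985e+02] [ 0.11122574 -0.24554422  0.50882575]
```

View pics/s2.png

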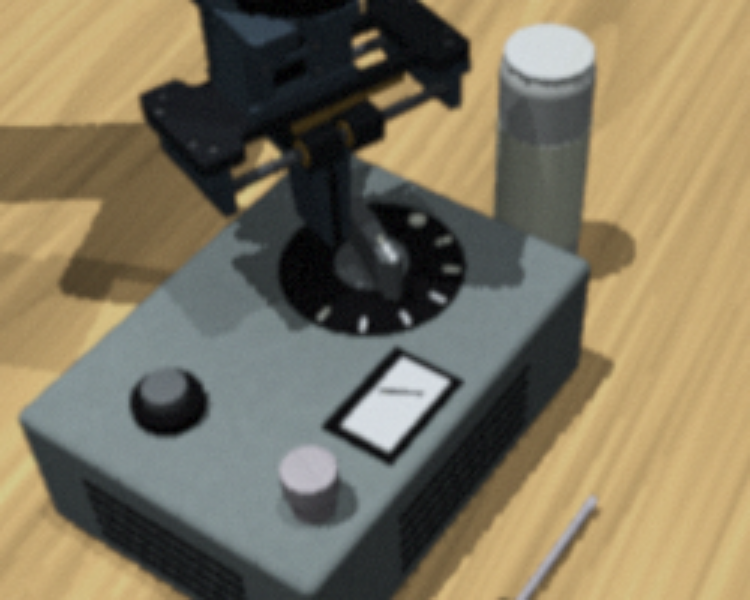

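The nose has clicked to the fourth tick, at about (405,318), and the finger is clear of it. Continuing another 20°.

servo_tool(steps=[[255, [0.54, 1.08, 0], [0, 0, 0.0349]], [255, [0.54, 1.08, 0], [0, 0, 0.0349]], [255, [0.54, 1.08, 0], [0, 0, 0.0349]], [255, [0.54, 1.08, 0], [0, 0, 0.0349]], [255, [0.54, 1.08, 0], [0, 0, 0.0349]], [255, [0.54, 1.08, 0], [0, 0, 0.0349]], [255, [0.54, 1.08, 0], [0, 0, 0.0349]], [255, [0.54, 1.08, 0], [0, 0, 0.0349]], [255, [0.54, 1.08, 0], [0, 0, 0.0349]], [255, [0.54, 1.08, 0], [0, 0, 0.0349]]])

```text
time_s: 8.35
ee_pos: [497.7, 154.5, 151.9]
ee_rot: [180.0, -0.0, 132.4]
force: [0.0, -1.1, -0.5]
gripper_width: 0.8
gripper_force: 0.3
```

servo_tool(steps=[[255, [0.54, 1.08, 0], [0, 0, 0.0349]], [255, [0.54, 1.08, 0], [0, 0, 0.0349]], [255, [0.54, 1.08, 0], [0, 0, 0.0349]], [255, [0.54, 1.08, 0], [0, 0, 0.0349]], [255, [0, 0, 0], [0, 0, 0]], [255, [0, 0, 0], [0, 0, 0]], [255, [0, 0, 0], [0, 0, 0]], [255, [0, 0, 0], [0, 0, 0]], [255, [0, 0, 0], [0, 0, 0]], [255, [0, 0, 0], [0, 0, 0]]])

```text
time_s: 9.35
ee_pos: [499.7, 158.7, 152.0]
ee_rot: [180.0, -0.0, 124.5]
force: [0.8, 0.4, -0.3]
gripper_width: 0.6
gripper_force: 0.0
```

```bash
python3 - <<'E'
from h import *
s=state(); print(s['ee_pos'],s['ee_rot'],s['force'])
f=cams.grab_frame('scene'); save('s3.png',cv2.resize(f['color'][90:290,180:430],None,fx=3,fy=3))
E
```

```text
[499.71793902 158.73246906 151.95698303] [ 1.79991710e+02 -6.19591283e-03  1.24519072e+02] [ 0.83918745  0.35595258 -0.3318446 ]
```

View pics/s3.png

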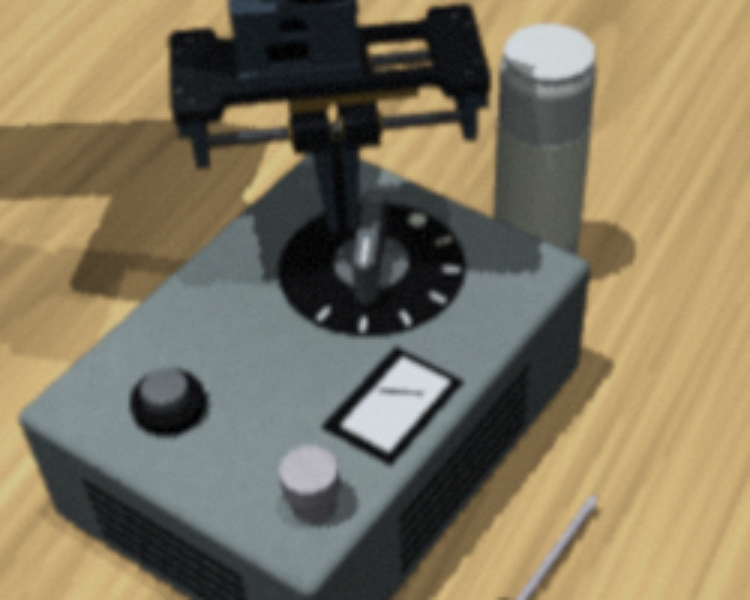

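The nose is now on the fifth tick, at about (363,325), with no force on the finger. I'll back off, rise and go over the button. I'll also check the button and housing heights.

servo_tool(steps=[[255, [0, -6, 0], [0, 0, 0]], [255, [0, -6, 0], [0, 0, 0]], [255, [0, 0, -30], [0, 0, 0]], [255, [0, 0, -20], [0, 0, 0]], [255, [-22, -17, 0], [0, 0, 0]], [255, [-22, -17, 0], [0, 0, 0]], [255, [-22, -17, 0], [0, 0, 0]], [255, [-22, -17, 0], [0, 0, 0]], [255, [-22, -17, 0], [0, 0, 0]], [255, [-20, -16, 0], [0, 0, 0]]])

```text
time_s: 10.4
ee_pos: [479.5, -13.7, 202.0]
ee_rot: [-180.0, -0.0, 124.5]
force: [0.2, 0.2, 0.0]
gripper_width: 0.6
gripper_force: 0.0
```

```bash
python3 - <<'E'
from h import *
s=state(); print(s['ee_pos'],s['ee_rot'],s['force'])
f=cams.grab_frame('scene'); save('s4.png',cv2.resize(f['color'][90:290,180:430],None,fx=3,fy=3))
ys,xs=np.mgrid[195:240,210:262]; p=depth_pts(f,np.c_[xs.ravel(),ys.ravel()])
q=p-[479.5,-12.5,0]; r=np.hypot(q[:,0],q[:,1]); ok=p[:,2]<142
for a in range(0,34,3):
    m=ok&(r>=a)&(r<a+3)&(q[:,0]-q[:,1]>0); print(a,m.sum(),np.percentile(p[m,2],[10,50,90]).round(1) if m.any() else '')
E
```

```text
[479.46653182 -13.74265543 201.98616812] [-1.79998543e+02 -5.39709329e-05  1.24502881e+02] [0.17041789 0.16423287 0.03417466]
0 3 [131.2 131.9 132.5]
3 11 [131.2 132.  133. ]
6 18 [131.2 132.5 133.3]
9 53 [122.7 130.  132.8]
12 62 [121.6 126.2 131.2]
15 46 [120.1 122.  124.2]
18 120 [109.6 117.  122.7]
21 89 [109.1 111.3 121.1]
24 62 [109.1 110.2 111.6]
27 68 [108.8 110.1 111.4]
30 69 [108.6 110.2 111.3]
33 53 [108.6 110.2 111.4]
```

View pics/s4.png

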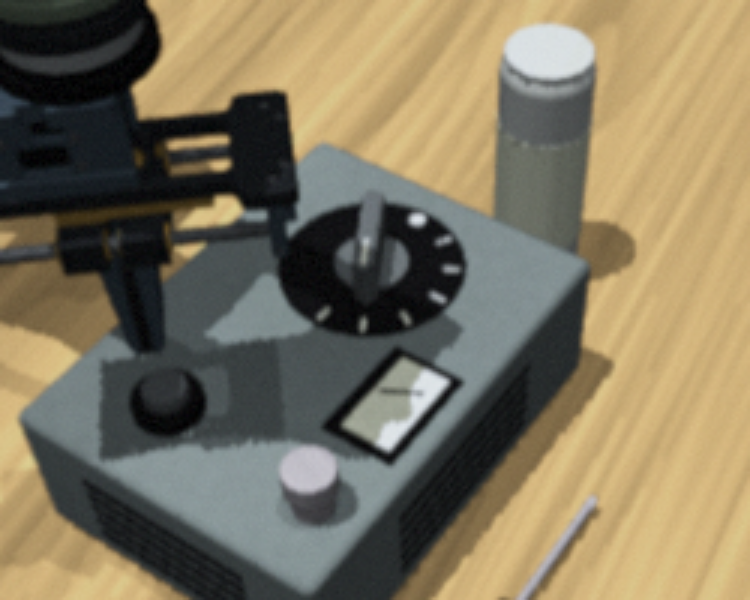

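The nose sits on the fifth tick. The button top is at z≈132 and the housing at ≈122, so the button can be pressed fully without touching the housing. Pressing now.

servo_tool(steps=[[255, [0, 0, 16], [0, 0, 0]], [255, [0, 0, 15], [0, 0, 0]], [255, [0, 0, 10], [0, 0, 0]], [255, [0, 0, 5], [0, 0, 0]], [255, [0, 0, 2], [0, 0, 0]], [255, [0, 0, 2], [0, 0, 0]], [255, [0, 0, 2], [0, 0, 0]], [255, [0, 0, 2], [0, 0, 0]], [255, [0, 0, 1], [0, 0, 0]], [255, [0, 0, 0], [0, 0, 0]]])

```text
time_s: 11.45
ee_pos: [480.3, -12.3, 148.1]
ee_rot: [180.0, 0.0, 124.5]
force: [-3.9, 0.0, 9.8]
gripper_width: 0.6
gripper_force: 4.7
```

servo_tool(steps=[[255, [0, 0, 0.5], [0, 0, 0]], [255, [0, 0, 0.5], [0, 0, 0]], [255, [0, 0, 0], [0, 0, 0]], [255, [0, 0, 0], [0, 0, 0]], [255, [0, 0, 0], [0, 0, 0]], [255, [0, 0, 0], [0, 0, 0]], [255, [0, 0, 0], [0, 0, 0]], [255, [0, 0, 0], [0, 0, 0]], [255, [0, 0, 0], [0, 0, 0]], [255, [0, 0, 0], [0, 0, 0]]])

```text
time_s: 12.45
ee_pos: [480.3, -12.3, 148.0]
ee_rot: [179.9, 0.0, 124.5]
force: [-5.2, 0.0, 14.6]
gripper_width: 0.8
gripper_force: 7.7
```

The finger stopped at 148.0 and the force rose to 14.6 N without further travel, so the button is fully down. I'll release straight up.

servo_tool(steps=[[255, [0, 0, -3], [0, 0, 0]], [255, [0, 0, -4], [0, 0, 0]], [255, [0, 0, -5], [0, 0, 0]], [255, [0, 0, -15], [0, 0, 0]], [255, [0, 0, -25], [0, 0, 0]], [255, [0, 0, -30], [0, 0, 0]], [255, [30, -30, -20], [0, 0, 0]], [255, [30, -30, 0], [0, 0, 0]], [255, [30, -30, 0], [0, 0, 0]], [255, [0, 0, 0], [0, 0, 0]]])

```text
time_s: 13.45
ee_pos: [350.6, 11.2, 247.8]
ee_rot: [-179.9, -0.1, 124.6]
force: [1.5, 0.1, -0.4]
gripper_width: 0.5
gripper_force: 0.0
```

```bash
python3 - <<'E'
from h import *
s=state(); print(s['ee_pos'],s['force'])
f=cams.grab_frame('scene'); save('s5.png',cv2.resize(f['color'][90:290,180:430],None,fx=3,fy=3))
for o in outline_of(f,'start_top')[:1]:
    ys,xs=np.nonzero(o['pixels']&(f['z_map']>0)); print(np.percentile(depth_pts(f,np.c_[xs,ys])[:,2],[50,90]))
E
```

```text
[350.58081252  11.15666837 247.79448112] [ 1.48616972  0.11753011 -0.38125548]
[131.80287561 133.47229914]
```

View pics/s5.png

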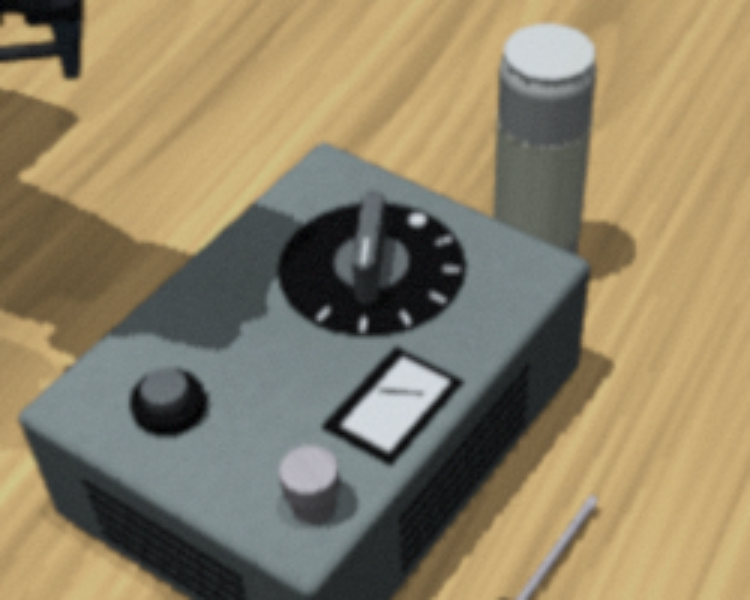

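The nose is at the fifth tick, (365,300) → (363,325). The button is back up at z≈132, and nothing else has moved.

```bash
python3 -c "
from workcell import ticket; print(ticket.job_done())"
```

```text
the job is handed in; nothing more can be done
None
```

The selector is in the fifth click, the start button was then pressed fully down and came back up, and the job was handed in at about 13.5 s with the charger and loose items apparently unmoved.

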